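# Kit a tray of ball cages for the die set

## Robot

A 6-joint arm with a two-finger parallel gripper is mounted at the origin on the work surface. World frame = base frame: x ahead of the robot, y to its left, z up, the work surface at z = 0. Lengths are in m, angles in rad, forces in N, time in s.
With the tool pointing down it reaches from about 0.35 to 0.775 m from the base axis. Payload 5.5 kg.
Tool frame: the origin (TCP) lies midway between the tips of the shut fingers; the grasp point (between the pads) lies behind it (env.grip_point_offset is the z of the grasp point in the tool frame, in m); z points along the fingers, y is the direction in which the jaws open and shut (so a half turn about z gives the same grasp; the last joint's range is limited). The gripper opens to 85 mm and grips with 20 to 120 N. Pads are 22 mm wide; open, the fingers measure 114 mm over their backs; the gripper's body (76 mm by 85 mm) begins 54 mm behind the grasp point. The pads swing forward as they close: fully open they stand 13 mm farther back than shut.
Start: joints at [1.096, 0.313, 0.046, 1.304, 0, 1.431], TCP at [0.189, 0.543, 0.198] pointing down, gripper open.
Joint ranges: [-2.76, 2.76], [-0.86, 1.69], [-1.03, 1.26], [-2.2, 2.34], [-1.47, 1.5], [-3.14, 3.14]. Speed limits (rad/s): [2.57, 2.57, 3.14, 3.14, 3.14, 3.14].

## Interface

Orientations are given as a unit quaternion [w, x, y, z].
In Python, from workcell import env, viewer gives the robot as it stands. The module is installed in compiled form; this text tells all that it offers.
- The arm moves only by the shell command python3 -m inch 'ROWS' [OPENING] [FORCE]. ROWS is JSON, a list of rows, each a list of 2 entries, a list of its own where there are three numbers: the shift along the tool's x, y, z in m, then the turn about the tool's z in degrees. In form: [[[tx, ty, tz], spin], ...]. A call has 1 to 5 rows; each row is the pose to reach, as a shift and turn from the pose measured when the call began, along the tool's axes at that moment; what a row does not reach only later rows make up. A row lasts 1/12 s, in which the tool goes at most 41.7 mm and 7.16 degrees, less where a joint would pass 70% of its speed; a pose out of reach is approached as far as the arm can. A call with a gripper value outside its range is refused whole. OPENING is the closure, from 0 (fully open) to 1 (shut), set as the call begins (- or left out, the last holds). The fingers move at their own pace and stop on an object; FORCE is the grip in N (left out, the last holds). Time passes only in rows, so rows that repeat a pose let the fingers close. It gives the time, the measured TCP pose, the force and the opening at its end, in the units of the state.
- env.get_state(): the state, without advancing time (a new reading comes with each control period).
- viewer.read_camera(name): name is "scene" or "top" or "wrist"; returns a dict with "image" (420x560x3 uint8, red, green, blue), "depth" (420x560 float32, m along the optical axis (not along the pixel's ray), 0 where there is no reading), "vertical_fov" (degrees; the focal length in pixels is half the picture's height over the tangent of half this angle, whatever the lens; pixels are square), "cx", "cy" (the principal point, pixels), "R" (3x3) and "t" (3): a world point X has camera coordinates R X + t; the wrist camera has in their place "T_tool_cam" (4x4, takes a point from camera to tool coordinates, whose origin is the TCP and whose axes are the flange's). Camera axes: x right, y down, z forward; pixel columns grow to the right and rows downward; lengths in m; the calibration is good to about 2 mm. A picture is of the moment at which its call begins: read the wrist's pose just before it.
- env.hand_in(): hands the job in, once; it reports no verdict.
The state is a dict: "clock": time; "joint_pos": joint angles; "qvel": joint speeds; "tau": joint torques, N m; "tcp_pos": TCP position; "orientation": TCP orientation; "wrist_force": force on the tool from outside, world axes, zero at the start; "ft_torque": the same for the moment, N m; "finger_gap": finger opening in m.
Only numpy, scipy, OpenCV 4.12 (cv2) and the standard library are available. Lean on these libraries where they do the work, as an engineer would, in place of code of your own. Each camera call takes 0.05 s, during which the arm holds its last target. There are 200 camera calls.

## Task

Put the stray ball cage that stands by itself on the bench into the open tote tray with the other parts. Then carry the loaded tray by its handle, level and without spilling anything, to the raised stand and set it down (do not drop it) flat inside the stand's rim. Let go, and do not knock over or shift the guide post that stands nearby.

Things in the scene. Friction and masses are not known exactly. Their poses are not given: they have to be found in the camera images.
- tray: Open aluminium tote tray, 220 (x) x 160 (y) mm, loose, about 0.4 kg empty, 0.8 loaded; origin at centre of underside, z up, x within 23 deg of pointing away from the robot. Floor and walls 3 mm thick, walls 30 high. A bar handle on two 4 mm end uprights crosses its middle along y, top at 82 mm; under it a 3 mm partition, 30 high, makes a +x and a -x half, each 105 x 154 inside.
- tray_handle (a point): Middle of the tray's wooden bar handle, 74 mm above the tray's underside; axes as the tray's. The bar is 152 mm long (y), 14 mm wide (x), 16 mm high, open below it for about 36 mm; pinch it across its width, along x.
- stray_center (a point): Centre of the stray ball cage: blue cylinder, 34 mm across, 70 mm long, 90 g, with rows of small steel balls and a dark bore drawn at each end (no real hole). It stands upright and alone on the bench between tray and stand, so this point is 35 mm above the bench; point z is the cylinder's axis.
- cage_a_center (a point): Centre of a loose ball cage: blue cylinder, 34 mm across, 70 mm long, 90 g, with rows of small steel balls and a dark bore drawn at each end (no real hole). It starts lying in the tray's +x half near the end wall, its cylinder axis along the tray's y; it can roll. Between it and the bar is room for the stray, best towards one end of the bar, leaving the bar's middle clear for fingers.
- cage_b_center (a point): Centre of a loose ball cage: blue cylinder, 34 mm across, 70 mm long, 90 g, with rows of small steel balls and a dark bore drawn at each end (no real hole). It starts lying in the tray's -x half near the end wall, its cylinder axis roughly along the tray's y; it can roll.
- pin_center (a point): Centre of a plain steel guide pin, 16 mm across, 80 mm long, 120 g, lying loose in the tray's -x half beside the bar, roughly along the tray's y; it can roll.
- stand: Fixed steel stand on four legs, 264 (x) x 204 (y) mm outside; origin at its foot, centre. Its top plate is 60 mm above the bench, with a rim round it 6 mm thick and 10 mm high; 252 x 192 mm inside the rim. The tray fits in, its x along the stand's x, either way round, with 16 mm to spare all round. On the other side of the bench from the tray, x within 15 deg of pointing away from the robot.
- stand_top (a point): Centre of the upper face of the stand's plate, inside the rim, 60 mm above the bench; axes as the stand's.
- post: Bystander: do not knock it over or shift it. Steel guide post standing on a 48 mm foot, 136 mm tall, with a blue ball cage on its upper part and a spring below; origin at the centre of its underside, 0.6 kg. Between tray and stand, farther from the robot than the stray cage.
Mind the look-alikes: they are no part of the job. Leave any turquoise or yellow look-alike of the part that bears cage_a_center alone. What is shaped like the part that bears stray_center but red is not meant.

How it is judged:
By the outcome, as a careful person would: the job done as asked, in the order asked, and still so for the second after the job is handed in, with the robot touching nothing.
It also fails if it takes over 72 s, if anything falls off the work surface, if the arm or the gripper's body presses on something with over 40 N, if the wrist force passes 120 N, or if a joint passes its speed limit or range.

## Working session

There is one attempt and no reset: what is moved stays moved. The work goes in short steps, Python scripts to look and compute and a shell command to move; the robot and the scene stay as the last step left them, time stands still between calls to the robot, and variables do not carry over. Pictures are saved under pics/ and viewed, on a budget of 10 in all, crops included, one or two more only if the job needs it, and the job is handed in when it is done.

```bash
mkdir -p pics; cat > h.py <<'E'
import numpy as np, cv2
from workcell import env, viewer
from scipy.spatial.transform import Rotation as Ro
def cam(n):
    s=env.get_state(); c=viewer.read_camera(n)
    h=c["image"].shape[0]; c["f"]=h/2/np.tan(np.radians(c["vertical_fov"])/2)
    if "T_tool_cam" in c:
        T=np.eye(4); q=s["orientation"]; T[:3,:3]=Ro.from_quat([q[1],q[2],q[3],q[0]]).as_matrix(); T[:3,3]=s["tcp_pos"]
        c["W"]=T@np.array(c["T_tool_cam"])
    else:
        W=np.eye(4); W[:3,:3]=np.array(c["R"]).T; W[:3,3]=-W[:3,:3]@np.array(c["t"]); c["W"]=W
    return c
def save(c,n,crop=None,scale=1):
    im=c["image"]
    if crop: a,b,d,e=crop; im=im[b:e,a:d]
    cv2.imwrite("pics/"+n,cv2.cvtColor(cv2.resize(im,None,fx=scale,fy=scale,interpolation=cv2.INTER_CUBIC),cv2.COLOR_RGB2BGR))
def cloud(c):
    d=c["depth"]; v,u=np.mgrid[:d.shape[0],:d.shape[1]]
    p=np.stack([(u-c["cx"])*d/c["f"],(v-c["cy"])*d/c["f"],d],-1)
    P=p@c["W"][:3,:3].T+c["W"][:3,3]; P[d==0]=np.nan
    return P
def plane(c,u,v,z):
    r=c["W"][:3,:3]@np.array([(u-c["cx"])/c["f"],(v-c["cy"])/c["f"],1]); o=c["W"][:3,3]
    return o+r*(z-o[2])/r[2]
E
python3 - <<'E'
from h import *
s=env.get_state(); print({k:np.round(v,3) for k,v in s.items()}, env.grip_point_offset)
for n in("top","scene"):
    c=cam(n); save(c,n+"0.png",scale=1.4); np.savez("/tmp/"+n,**{k:c[k] for k in("image","depth","W","f","cx","cy")}); print(n,c["f"],c["W"][:3,3].round(3))
E
```

```text
{'clock': np.float64(0.0), 'joint_pos': array([1.096, 0.314, 0.045, 1.304, 0.   , 1.431]), 'qvel': array([ 0.001,  0.001,  0.   , -0.   , -0.001,  0.   ]), 'tau': array([-2.0000e-03, -4.8063e+01,  2.9853e+01,  1.9000e-02,  0.0000e+00,
       -0.0000e+00]), 'tcp_pos': array([0.189, 0.543, 0.198]), 'orientation': array([-0.   ,  0.167,  0.986, -0.001]), 'wrist_force': array([-0.677,  0.816, -0.055]), 'ft_torque': array([ 0.012,  0.015, -0.026]), 'finger_gap': np.float64(0.085)} -0.0187
top 525.4628774219199 [0.411 0.065 1.152]
scene 411.1799920459229 [0.841 0.47  0.782]
```

View pics/top0.png

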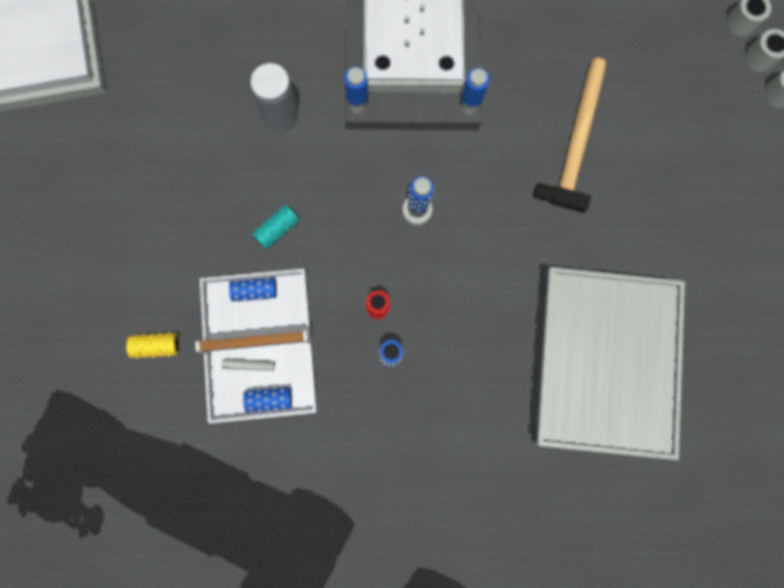

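View pics/scene0.png

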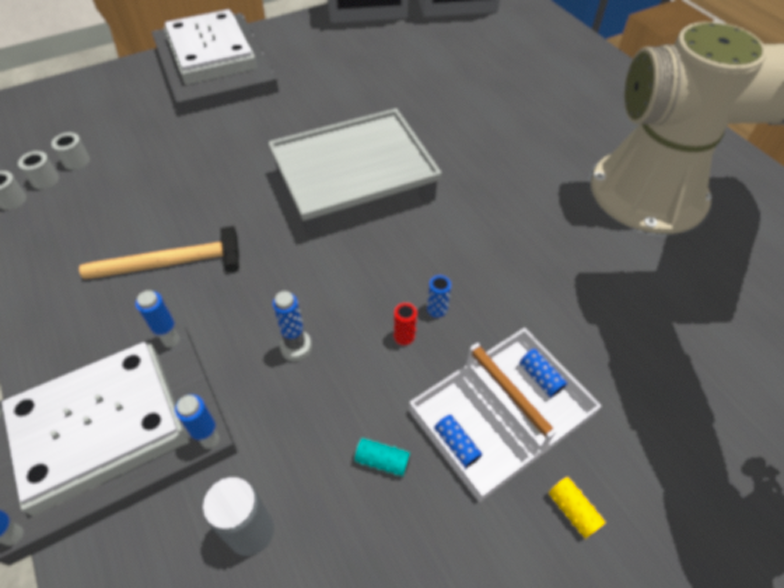

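The top view (784x588) shows these things that could be taken for the stray:
- upright blue cylinder at (391,351)
- red decoy at (377,303)
- cages in the tray at (253,289) and (268,399)
- turquoise at (275,226) and yellow at (152,345)
- guide post at (420,195)
- die-set posts at (356,85) and (475,88)

I choose the blue one at (391,351) and will check it in a crop. The stand is centred near (612,362) and the tray near (258,346).

```bash
python3 - <<'E'
from h import *
c=dict(np.load("/tmp/top.npz")); P=cloud(c)
save(c,"crop1.png",(230,110,330,280),4) if 0 else save(c,"crop1.png",(130,170,330,310),4)
k=1/1.4
def pl(u,v,z): return plane(c,u*k,v*k,z)[:2]
for n,pts,z in(("tray",[(200,278),(305,269),(316,411),(209,422)],.03),("stand",[(550,267),(685,281),(679,459),(538,443)],.07)):
    q=np.array([pl(u,v,z) for u,v in pts]); print(n,q.round(3).tolist(),q.mean(0).round(4),
     "sides",[round(float(np.linalg.norm(q[i]-q[(i+1)%4])),3) for i in range(4)])
    xd=(q[0]-q[3])+(q[1]-q[2]); print(" yaw",np.degrees(np.arctan2(xd[1],xd[0])))
print("handle",pl(198,346,.082),pl(306,336,.082))
print("stray",pl(391,351,.07),"red",pl(377,303,.07),"post",pl(422,186,.136), pl(418,212,.005))
print("cageA",pl(253,289,.02),"cageB",pl(268,399,.02),"pin",pl(248,365,.011))
for n,(lo,hi,zl,zh) in {"stray":((375,335),(407,367),.06,.08),"standtop":((555,285),(670,445),.04,.09),"red":((362,288),(392,318),.06,.08),"post":((405,165),(440,225),.12,.15)}.items():
    Q=P[int(lo[1]*k):int(hi[1]*k),int(lo[0]*k):int(hi[0]*k)].reshape(-1,3); Q=Q[(Q[:,2]>zl)&(Q[:,2]<zh)]
    print(n,len(Q),np.median(Q,0).round(4),((Q.min(0)+Q.max(0))/2).round(4))
E
```

```text
tray [[0.624, 0.332], [0.639, 0.17], [0.421, 0.15], [0.405, 0.309]] [0.5225 0.2405] sides [0.162, 0.218, 0.16, 0.22]
 yaw 5.603215393583923
stand [[0.635, -0.202], [0.614, -0.406], [0.351, -0.379], [0.375, -0.174]] [ 0.4937 -0.2904] sides [0.205, 0.264, 0.206, 0.262]
 yaw -5.9984409494562305
handle [0.51410031 0.31818749] [0.52874094 0.16234923]
stray [0.50796002 0.03822147] red [0.57943174 0.0589079 ] post [ 0.73958414 -0.00528552] [ 0.73825316 -0.00742191]
cageA [0.60893205 0.25155365] cageB [0.43952043 0.2238724 ] pin [0.4916318  0.25719715]
stray 215 [0.5075 0.0389 0.0713] [0.5082 0.0388 0.0684]
standtop 9312 [ 0.4896 -0.2898  0.0612] [ 0.4928 -0.2913  0.0637]
red 215 [0.5821 0.0595 0.0713] [0.5823 0.0595 0.0693]
post 218 [ 0.7384 -0.0042  0.1333] [ 0.7408 -0.0042  0.1312]
```

View pics/crop1.png

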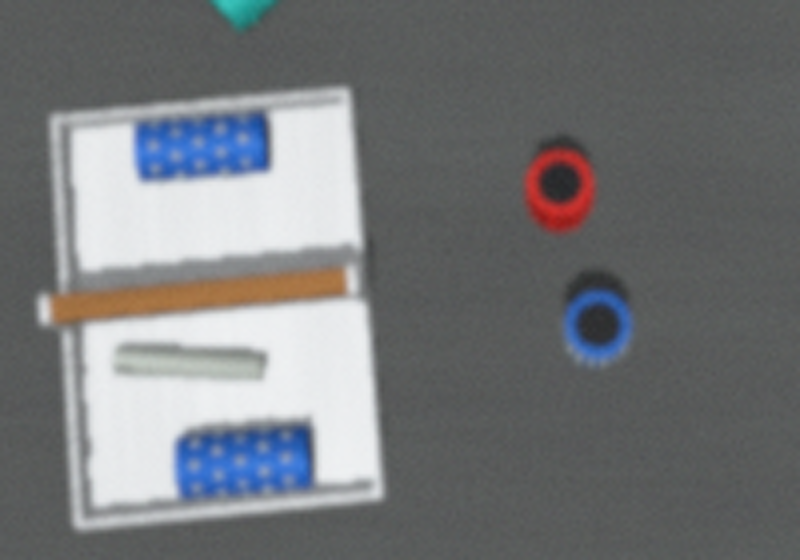

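The crop shows the upright, lone blue cylinder at (598,325) with its dark bore. The red decoy is behind it at (560,185), so the choice holds. Moving above it.

```bash
cat > go.py <<'E'
# usage: go.py x y z yawdeg(of tool y axis): prints shift in tool axes + spin
import sys; from h import *
s=env.get_state(); q=s["orientation"]; R=Ro.from_quat([q[1],q[2],q[3],q[0]]).as_matrix()
x,y,z,a=map(float,sys.argv[1:5]); ya=np.degrees(np.arctan2(R[1,1],R[0,1]))
print("clk %.2f tcp"%s["clock"],np.round(s["tcp_pos"],4),"yaw %.1f tilt %.1f"%(ya,np.degrees(np.arccos(-R[2,2]))),"F",np.round(s["wrist_force"],1),"gap %.4f"%s["finger_gap"])
print("shift mm",(1000*R.T@(np.array([x,y,z])-s["tcp_pos"])).round(1),"spin %.1f"%((ya-a+180)%360-180))
E
python3 -m inch '[[[-0.031,-0.025,0],-5],[[-0.062,-0.05,0],-10],[[-0.093,-0.075,0],-15],[[-0.124,-0.1,0],-20],[[-0.155,-0.124,0],-25]]' 0
python3 -m inch '[[[-0.018,-0.035,0],0],[[-0.036,-0.071,0],0],[[-0.054,-0.106,0],0],[[-0.072,-0.142,0],0],[[-0.09,-0.177,0],0]]'
python3 -m inch '[[[-0.018,-0.035,0],0],[[-0.036,-0.071,0],0],[[-0.054,-0.106,0],0],[[-0.072,-0.142,0],0],[[-0.08,-0.16,0],0]]'
python3 go.py 0.508 0.0385 0.198 95.6
```

```text
clock: 0.52
tcp_pos: [0.2945, 0.3727, 0.1973]
orientation: [-0.001, -0.053, 0.999, -0.001]
wrist_force: [0.5, -0.1, 0.6]
finger_gap: 0.0857
clock: 0.93
tcp_pos: [0.4031, 0.2044, 0.1974]
orientation: [-0.001, -0.053, 0.999, -0.001]
wrist_force: [0.8, 0.7, 0.3]
finger_gap: 0.0855
clock: 1.35
tcp_pos: [0.5018, 0.0501, 0.1971]
orientation: [-0.001, -0.052, 0.999, -0.002]
wrist_force: [0.3, 0.7, 0.0]
finger_gap: 0.0853
clk 1.35 tcp [0.5018 0.0501 0.1971] yaw 95.9 tilt 0.2 F [0.3 0.7 0. ] gap 0.0853
shift mm [ -4.9 -12.2  -0.9] spin 0.3
```

```bash
python3 -m inch '[[[-0.005,-0.012,0],0],[[-0.005,-0.012,0],0],[[-0.005,-0.012,0],0]]' >/dev/null
python3 - <<'E'
from h import *
c=cam("wrist"); P=cloud(c); save(c,"wrist1.png")
im=c["image"].astype(int)
m=(abs(P[...,2]-.07)<.008)&(np.hypot(P[...,0]-.508,P[...,1]-.0385)<.03)
Q=P[m]; print(len(Q),Q.mean(0).round(4)); 
if len(Q): print(((Q.min(0)+Q.max(0))/2).round(4),np.ptp(Q,0).round(4))
E
python3 go.py 0.508 0.0385 0.032 95.6
```

```text
1204 [0.5063 0.0372 0.0695]
[0.5071 0.0374 0.0671] [0.0333 0.0333 0.0097]
clk 1.65 tcp [0.5074 0.0388 0.1966] yaw 95.9 tilt 0.2 F [-0.6  0.5 -0.1] gap 0.0852
shift mm [ -1.    0.  164.6] spin 0.3
```

View pics/wrist1.png

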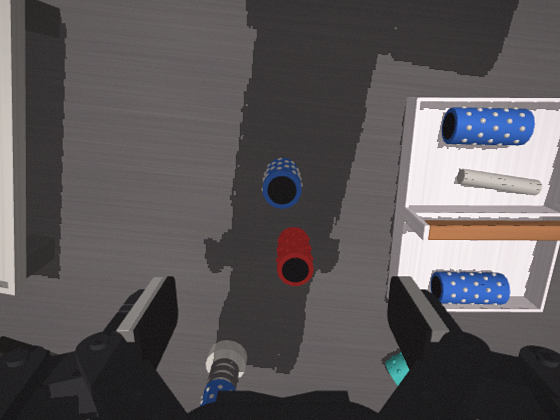

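The wrist view shows the stray at (283,187), the red one at (295,270) and the tray on the right. The depth puts the stray at (0.507, 0.0375). Descending and grasping.

```bash

python3 -m inch '[[[0,-0.001,0.04],0],[[0,-0.001,0.08],0],[[0,-0.001,0.12],0],[[0,-0.001,0.15],0],[[0,-0.001,0.168],0]]' 0 | tail -2
python3 -m inch '[[[0,0,0.002],0],[[0,0,0.002],0],[[0,0,0.002],0],[[0,0,0.002],0],[[0,0,0.002],0]]' 1 40
python3 -m inch '[[[0,0,0],0],[[0,0,0],0],[[0,0,0],0],[[0,0,0],0]]' 1 40
python3 go.py 0.508 0.0385 0.16 95.6
```

```text
wrist_force: [-0.4, -0.8, 0.5]
finger_gap: 0.0854
clock: 2.48
tcp_pos: [0.5054, 0.0392, 0.0253]
orientation: [-0.002, -0.053, 0.999, -0.001]
wrist_force: [-1.0, -0.9, 3.1]
finger_gap: 0.0324
clock: 2.82
tcp_pos: [0.5055, 0.0391, 0.0255]
orientation: [-0.002, -0.053, 0.999, -0.001]
wrist_force: [-0.1, -0.7, -1.2]
finger_gap: 0.0319
clk 2.82 tcp [0.5055 0.0391 0.0255] yaw 96.0 tilt 0.2 F [-0.1 -0.7 -1.2] gap 0.0319
shift mm [  -2.    -1.1 -134.5] spin 0.4
```

```bash

python3 -m inch '[[[0,0,-0.02],0],[[0,0,-0.05],0],[[0,0,-0.08],0],[[0,0,-0.1],0],[[0,0,-0.1],0]]' | tail -1
python3 go.py 0.563 0.2024 0.1 95.6
```

```text
finger_gap: 0.0323
clk 3.23 tcp [0.5088 0.039  0.13  ] yaw 96.0 tilt 0.3 F [ 0.8  0.8 -0.9] gap 0.0323
shift mm [-70.9 156.9  29.7] spin 0.4
```

```bash

python3 -m inch '[[[-0.012,0.027,0],0],[[-0.026,0.059,0],0],[[-0.043,0.095,0],0],[[-0.058,0.128,0],0],[[-0.071,0.157,0],0]]' | tail -1
python3 -m inch '[[[0,0,0],0],[[0,0,0],0]]' | tail -1
python3 go.py 0.563 0.2024 0.029 95.6
python3 - <<'E'
from h import *
c=cam("wrist"); save(c,"wrist2.png")
E
```

```text
finger_gap: 0.032
finger_gap: 0.0319
clk 3.82 tcp [0.5623 0.206  0.1268] yaw 96.2 tilt 0.2 F [ 0.2 -0.4 -0.6] gap 0.0319
shift mm [-0.3 -3.3 97.8] spin 0.6
```

View pics/wrist2.png

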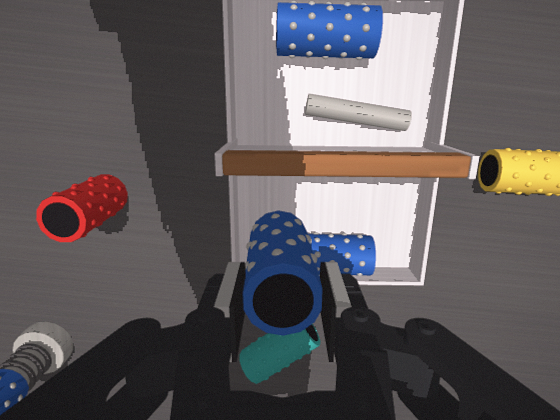

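The view shows the held stray at (283,300), cage A behind it at (345,255), and the bar spanning (222,163) to (470,165). I'll check the tray against depth.

```bash
python3 - <<'E'
from h import *
c=cam("wrist"); P=cloud(c)
m=np.zeros(P.shape[:2],bool); m[140:185,205:480]=1
Q=P[m&(abs(P[...,2]-.082)<.005)]; r=cv2.minAreaRect((Q[:,:2]*1000).astype(np.float32)); print("bar",r,np.median(Q,0))
m[:]=0; m[225:280,305:385]=1
Q=P[m&(P[...,2]>.03)&(P[...,2]<.042)]; print("A",len(Q),np.median(Q,0).round(4),Q.min(0).round(3),Q.max(0).round(3))
E
```

```text
bar ((521.8670043945312, 240.61947631835938), (14.653112411499023, 160.32012939453125), 5.631682395935059) [0.52126932 0.24036914 0.08139244]
A 1523 [0.6023 0.2635 0.0348] [0.592 0.231 0.03 ] [0.621 0.286 0.038]
```

```bash

python3 -m inch '[[[0,-0.002,0.025],0],[[0,-0.003,0.05],0],[[0,-0.003,0.075],0],[[0,-0.003,0.09],0],[[0,-0.003,0.095],0]]' | tail -2
python3 -m inch '[[[0,0,0],0],[[0,0,0],0]]' | tail -2
python3 go.py 0.563 0.2024 0.0285 95.6
```

```text
wrist_force: [-0.6, -1.0, -1.3]
finger_gap: 0.0322
wrist_force: [-0.5, -0.1, -1.3]
finger_gap: 0.0321
clk 4.50 tcp [0.559  0.197  0.0295] yaw 95.8 tilt 0.5 F [-0.5 -0.1 -1.3] gap 0.0321
shift mm [-4.5  5.   0.9] spin 0.2
```

```bash

python3 -m inch '[[[-0.004,0.005,0],0],[[-0.004,0.005,0],0],[[-0.004,0.005,0.001],0],[[-0.004,0.005,0.001],0]]' | sed -n 2,4p
python3 go.py 0.563 0.2024 0.0285 95.6
```

```text
tcp_pos: [0.5631, 0.2026, 0.0291]
orientation: [-0.002, -0.051, 0.999, -0.003]
wrist_force: [0.2, 0.9, -1.6]
clk 4.83 tcp [0.5631 0.2026 0.0291] yaw 95.8 tilt 0.4 F [ 0.2  0.9 -1.6] gap 0.0321
shift mm [ 0.1 -0.2  0.6] spin 0.2
```

```bash

python3 -m inch '[[[0,0,0.001],0],[[0,0,0.001],0],[[0,0,0.001],0]]' | sed -n 2,4p
python3 -m inch '[[[0,0,0],0],[[0,0,0],0],[[0,0,0],0],[[0,0,0],0]]' 0.4 | sed -n 2,5p
```

```text
tcp_pos: [0.5633, 0.2027, 0.0284]
orientation: [-0.002, -0.051, 0.999, -0.003]
wrist_force: [-0.0, 0.3, 1.6]
tcp_pos: [0.5634, 0.2028, 0.0284]
orientation: [-0.002, -0.051, 0.999, -0.003]
wrist_force: [0.2, -0.8, 0.2]
finger_gap: 0.0514
```

```bash

python3 -m inch '[[[0,0,-0.015],0],[[0,0,-0.04],0],[[0,0,-0.075],0],[[0,0,-0.11],0],[[0,0,-0.145],0]]' | sed -n 2,4p
python3 -m inch '[[[0,0,0],7],[[0,0,0],14],[[0,0,0],21],[[0,0,0],28],[[0,0,0],35]]' 0 | sed -n 2,2p
python3 -m inch '[[[0,0,0],7],[[0,0,0],14],[[0,0,0],21],[[0,0,0],28],[[0,0,0],35]]' 0 | sed -n 2,2p
python3 -m inch '[[[0,0,0],7],[[0,0,0],14],[[0,0,0],20],[[0,0,0],20]]' 0 | sed -n 2,2p
python3 - <<'E'
from h import *
c=cam("top"); save(c,"top2.png",(100,150,330,320),3); P=cloud(c); np.savez("/tmp/top2",**{k:c[k] for k in("image","depth","W","f","cx","cy")})
E
python3 go.py 0.5219 0.2376 0.18 5.6
```

```text
tcp_pos: [0.5634, 0.2034, 0.1747]
orientation: [-0.002, -0.051, 0.999, -0.003]
wrist_force: [1.4, 0.0, 0.3]
tcp_pos: [0.5633, 0.2034, 0.1748]
tcp_pos: [0.5632, 0.2034, 0.1747]
tcp_pos: [0.5632, 0.2033, 0.1746]
clk 7.05 tcp [0.5632 0.2033 0.1746] yaw 5.3 tilt 0.4 F [-0.2  0.  -0.1] gap 0.0852
shift mm [ 37.9 -38.   -5.3] spin -0.3
```

View pics/top2.png

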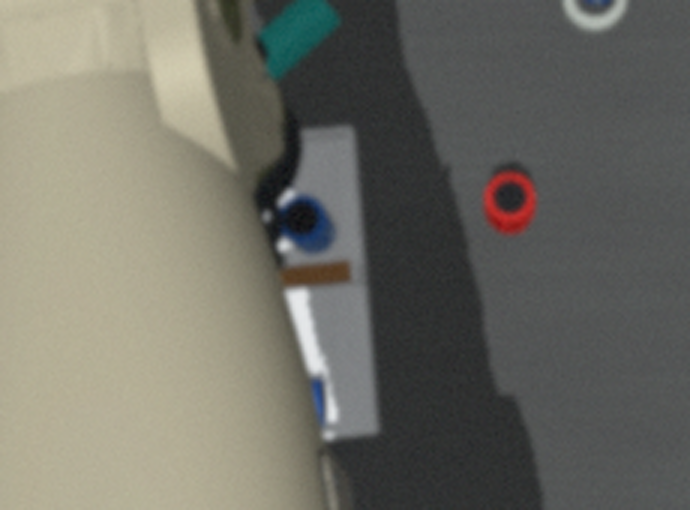

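The top view shows the stray standing upright in the +x half at (308,220), clear of the bar at (315,273). Now the handle.

```bash

python3 -m inch '[[[0.01,-0.01,0],0],[[0.024,-0.025,0],0],[[0.038,-0.036,0],0],[[0.038,-0.036,0],0],[[0.038,-0.036,0],0]]' | sed -n 2,2p
python3 - <<'E'
from h import *
c=cam("wrist"); P=cloud(c); save(c,"wrist3.png")
Q=P[abs(P[...,2]-.082)<.005]; 
Q=Q[np.hypot(Q[:,0]-.522,Q[:,1]-.24)<.095]; r=cv2.minAreaRect((Q[:,:2]*1000).astype(np.float32)); print(len(Q),r)
E
python3 go.py 0.522 0.2396 0.054 5.6
```

```text
tcp_pos: [0.523, 0.2387, 0.1749]
3697 ((522.1045532226562, 240.32522583007812), (14.018723487854004, 159.56442260742188), 5.623705863952637)
clk 7.52 tcp [0.5236 0.2382 0.1748] yaw 5.4 tilt 0.4 F [-0.1 -0.  -0.8] gap 0.0855
shift mm [  2.2  -0.9 120.8] spin -0.2
```

View pics/wrist3.png

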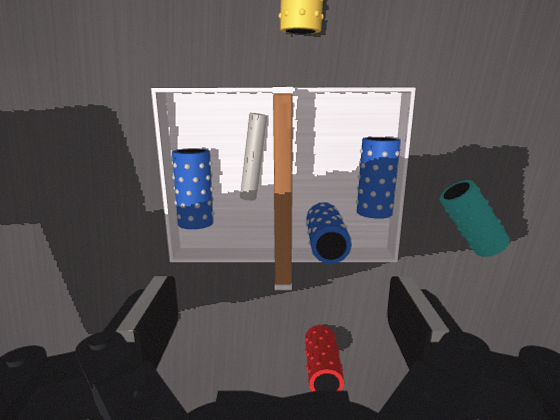

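The tray holds everything as planned. The stray stands at (330,240) near one end of the bar, the pin is at (253,155) and the cages are at (193,188) and (380,178). The bar's middle is clear, so I'm descending.

```bash

python3 -m inch '[[[0.002,-0.001,0.03],0],[[0.002,-0.001,0.065],0],[[0.002,-0.001,0.095],0],[[0.002,-0.001,0.115],0],[[0.002,-0.001,0.12],0]]' | sed -n 2,4p
python3 -m inch '[[[0,0,0.0],0],[[0,0,0.0],0]]' | sed -n 2,4p
python3 go.py 0.522 0.2396 0.054 5.6
```

```text
tcp_pos: [0.5195, 0.238, 0.0508]
orientation: [-0.001, 0.673, 0.74, -0.006]
wrist_force: [-0.3, -0.2, -0.6]
tcp_pos: [0.5198, 0.2375, 0.0508]
orientation: [-0.001, 0.673, 0.74, -0.007]
wrist_force: [-0.0, -0.9, 0.3]
clk 8.10 tcp [0.5198 0.2375 0.0508] yaw 5.4 tilt 0.8 F [-0.  -0.9  0.3] gap 0.0854
shift mm [ 1.9  2.4 -3.2] spin -0.2
```

```bash

python3 -m inch '[[[0.002,0.002,-0.003],0],[[0.002,0.002,-0.003],0],[[0.002,0.002,-0.003],0]]' | sed -n 2,4p
python3 -m inch '[[[0,0,0],0],[[0,0,0],0],[[0,0,0],0],[[0,0,0],0],[[0,0,0],0]]' 1 100 | sed -n 2,5p
python3 -m inch '[[[0,0,0],0],[[0,0,0],0],[[0,0,0],0]]' 1 100 | sed -n 2,5p
python3 go.py 0.4937 -0.2904 0.16 -6
```

```text
tcp_pos: [0.5233, 0.2403, 0.0557]
orientation: [-0.0, 0.673, 0.74, -0.005]
wrist_force: [0.6, 0.2, -0.1]
tcp_pos: [0.5232, 0.2403, 0.0557]
orientation: [-0.0, 0.673, 0.74, -0.005]
wrist_force: [-0.7, -0.4, -0.1]
finger_gap: 0.0254
tcp_pos: [0.5231, 0.2402, 0.0556]
orientation: [-0.001, 0.673, 0.74, -0.005]
wrist_force: [-0.2, -0.2, 0.1]
finger_gap: 0.0004
clk 9.02 tcp [0.5231 0.2402 0.0556] yaw 5.4 tilt 0.6 F [-0.2 -0.2  0.1] gap 0.0004
shift mm [-526.2  -80.1 -100.4] spin 11.4
```

The gap of 0.4 mm means the fingers shut on nothing, so I'm looking before moving.

```bash
python3 - <<'E'
from h import *
c=cam("wrist"); save(c,"w4.png"); d=cam("scene"); 
a=c["image"]; b=cv2.resize(d["image"][200:380,250:460],(490,420),interpolation=cv2.INTER_CUBIC)
cv2.imwrite("pics/w4.png",cv2.resize(np.hstack([a[:,60:500],b])[:,:,::-1],(800,361)))
print(env.get_state()["finger_gap"])
E
```

```text
9.983590010005269e-05
```

View pics/w4.png

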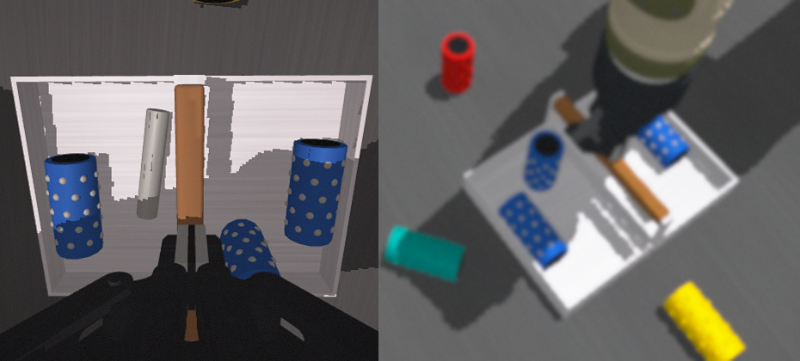

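The pads at (178–205,240) look closed around the bar, which disagrees with the gap reading. I'll test with a small lift, watching the force.

```bash

python3 -m inch '[[[0,0,-0.002],0],[[0,0,-0.005],0],[[0,0,-0.008],0],[[0,0,-0.008],0],[[0,0,-0.008],0]]' | sed -n 1,5p
python3 - <<'E'
from h import *
s=env.get_state();print(s["wrist_force"].round(2),s["ft_torque"].round(2),s["finger_gap"])
c=cam("wrist"); P=cloud(c); m=np.zeros(P.shape[:2],bool); m[90:260,230:340]=1
Q=P[m&(P[...,2]>.07)&(P[...,2]<.11)]; Q=Q[abs(Q[:,0]-.525)<.04]; A=np.c_[Q[:,:2],np.ones(len(Q))]; print(len(Q),np.median(Q,0), np.percentile(Q[:,2],[10,90]))
E
```

```text
clock: 9.53
tcp_pos: [0.5236, 0.2404, 0.0641]
orientation: [-0.0, 0.673, 0.74, -0.005]
wrist_force: [-0.7, 0.9, -0.1]
finger_gap: -0.0
[-0.73  0.88 -0.13] [ 0.01  0.04 -0.02] -1.5167147907848708e-05
5312 [0.51792205 0.28506812 0.08142415] [0.08047416 0.08227756]
```

```bash
python3 - <<'E'
from h import *
c=cam("wrist"); P=cloud(c); s=env.get_state(); q=s["orientation"]; R=Ro.from_quat([q[1],q[2],q[3],q[0]]).as_matrix()
T=(P-s["tcp_pos"])@R
for v in range(235,400,12): print(v,[(u,*(1000*P[v,u]).round(0).astype(int).tolist(),*(1000*T[v,u]).round(0).astype(int).tolist()) if c["depth"][v,u] else (u,) for u in(262,274,281,288,300)])
print(c["T_tool_cam"].round(3))
save(c,"w5.png",(200,210,360,390),3)
E
```

```text
235 [(262, 510, 222, 2, -17, -15, 62), (274, 518, 255, 81, 15, -4, -18), (281, 521, 255, 82, 15, -1, -18), (288, 524, 255, 80, 15, 2, -17), (300, 536, 224, 1, -17, 12, 63)]
247 [(262, 511, 213, 3, -25, -15, 61), (274, 518, 248, 80, 8, -4, -17), (281, 522, 249, 82, 9, -1, -18), (288, 525, 249, 81, 9, 2, -17), (300, 537, 216, 2, -25, 12, 61)]
259 [(262, 511, 204, 2, -35, -15, 62), (274, 519, 242, 80, 2, -4, -16), (281, 522, 243, 81, 3, -1, -17), (288, 525, 244, 82, 3, 2, -18), (300, 538, 206, 2, -35, 12, 62)]
271 [(262, 512, 194, 3, -44, -15, 62), (274, 519, 251, 109, 11, -4, -45), (281, 522, 252, 110, 11, -1, -46), (288, 524, 252, 110, 11, 2, -46), (300, 539, 197, 2, -45, 12, 62)]
283 [(262, 515, 247, 112, 7, -8, -48), (274, 519, 251, 119, 11, -3, -56), (281, 522, 251, 119, 11, -1, -55), (288, 524, 252, 120, 11, 2, -56), (300, 529, 252, 118, 10, 6, -55)]
295 [(262, 515, 247, 120, 7, -8, -57), (274, 520, 251, 127, 11, -3, -63), (281, 522, 251, 127, 11, -1, -63), (288, 524, 251, 126, 10, 2, -63), (300, 528, 252, 128, 11, 6, -64)]
307 [(262, 516, 252, 137, 12, -7, -73), (274, 520, 251, 1
[... 793 characters left out ...]
 (300, 526, 258, 165, 17, 4, -102)]
367 [(262, 517, 258, 170, 18, -5, -107), (274, 521, 236, 144, -5, -3, -80), (281, 528, 181, 82, -59, -1, -18), (288, 526, 235, 143, -6, 2, -79), (300, 527, 256, 166, 14, 4, -103)]
379 [(262, 518, 256, 171, 15, -5, -108), (274, 522, 232, 145, -9, -3, -82), (281, 529, 173, 81, -68, -1, -17), (288, 532, 173, 81, -68, 3, -17), (300, 527, 252, 167, 11, 4, -103)]
391 [(262, 518, 253, 172, 13, -5, -108), (274, 522, 230, 148, -11, -3, -84), (281, 529, 165, 81, -76, -1, -17), (288, 533, 165, 81, -76, 3, -17), (300, 527, 249, 166, 7, 4, -103)]
[[-0.    -0.953 -0.303  0.077]
 [ 1.     0.    -0.001 -0.   ]
 [ 0.001 -0.303  0.953 -0.175]
 [ 0.     0.     0.     1.   ]]
```

View pics/w5.png

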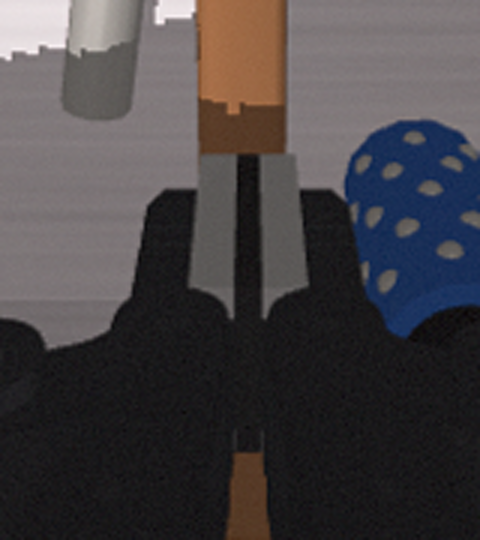

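The crop shows the shut fingers ending above the bar: pad tips at (245,155) with the bar and floor visible right below them. So the fingertips sit well above where the reported TCP says. I'll measure by how much.

```bash
python3 - <<'E'
from h import *
c=cam("wrist"); P=cloud(c); s=env.get_state(); q=s["orientation"]; R=Ro.from_quat([q[1],q[2],q[3],q[0]]).as_matrix()
T=(P-s["tcp_pos"])@R*1000; print(c["f"],c["cx"],c["cy"])
for v in range(256,280,2): print(v,[tuple(T[v,u].round(0).astype(int).tolist()) for u in(268,272,276,281,286,290,296)])
m=(abs(T[...,1])<25)&(T[...,2]>-110)&(T[...,2]<-21)&(T[...,0]<30)&(np.mgrid[:420,:560][0]>255)
Q=T[m]; print(np.percentile(Q[:,2],[95,99,99.8,100]), Q[Q[:,2]>-45].round(0)[:10])
# independent: scene camera, points near tool axis
d=cam("scene"); S=(cloud(d)-s["tcp_pos"])@R*1000
m=(np.hypot(S[...,0],S[...,1])<30)&(S[...,2]<-20)&(S[...,2]>-120); Q=S[m]
print("scene",len(Q)); 
for a in range(-115,-20,8):
    k=Q[(Q[:,2]>=a)&(Q[:,2]<a+8)]; print(a,len(k),k.mean(0).round(0) if len(k) else "", (k.min(0).round(0),k.max(0).round(0)) if len(k) else "")
E
```

```text
364.3634559499362 282.22382537720233 209.6912717993784
256 [(4, -7, -18), (4, -5, -18), (4, -3, -17), (4, -1, -18), (5, 1, -18), (5, 3, -19), (-32, 9, 61)]
258 [(3, -7, -17), (4, -5, -18), (3, -3, -18), (4, -1, -19), (4, 1, -18), (4, 3, -19), (-33, 9, 60)]
260 [(3, -7, -18), (2, -5, -17), (2, -3, -17), (2, -1, -17), (2, 1, -18), (2, 3, -18), (-35, 9, 61)]
262 [(11, -6, -38), (10, -5, -37), (10, -3, -37), (11, -1, -38), (11, 1, -38), (11, 3, -38), (11, 5, -37)]
264 [(11, -6, -40), (11, -5, -40), (11, -3, -40), (11, -1, -40), (11, 1, -40), (11, 3, -39), (11, 5, -39)]
266 [(11, -6, -41), (11, -5, -41), (11, -3, -41), (11, -1, -41), (11, 1, -42), (11, 3, -41), (11, 5, -42)]
268 [(11, -6, -43), (11, -5, -43), (10, -3, -42), (11, -1, -44), (12, 1, -45), (11, 3, -44), (11, 5, -43)]
270 [(10, -6, -44), (11, -4, -45), (11, -3, -44), (11, -1, -46), (11, 1, -45), (11, 3, -44), (11, 5, -46)]
272 [(11, -6, -46), (11, -4, -46), (11, -3, -46), (11, -1, -47), (10, 1, -46), (11, 3, -47), (11, 5, -47)]
274 [(11, -6, -48), (11, -4, -48), (11, -3, -48), (11, -1, -48), (11, 1, -49), (11, 3, -48), (11, 5,
[... 727 characters left out ...]
[  2.  19. -87.] (array([ -8., -23., -91.]), array([ 13.,  29., -84.]))
-83 32 [  9.   6. -79.] (array([-12., -28., -83.]), array([ 13.,  24., -75.]))
-75 9 [ 10.   5. -72.] (array([  6.,  -4., -73.]), array([ 12.,  15., -69.]))
-67 11 [  9.   3. -63.] (array([  6.,  -5., -66.]), array([ 10.,  13., -59.]))
-59 20 [  8.   7. -55.] (array([  5.,  -3., -59.]), array([ 10.,  16., -51.]))
-51 18 [  8.   9. -47.] (array([  3.,  -2., -51.]), array([ 10.,  17., -44.]))
-43 13 [  8.   7. -39.] (array([  3.,  -4., -42.]), array([ 10.,  15., -36.]))
-35 3 [  8.   5. -33.] (array([  6.,  -0., -35.]), array([  9.,   9., -31.]))
-27 1 [ 20.   9. -21.] (array([ 20.,   9., -21.]), array([ 20.,   9., -21.]))
```

Both cameras agree that the real fingertips are 36 mm behind the reported TCP. The bar grasp therefore needs a reported TCP z of about 0.018. I'm opening and going lower.

```bash

python3 -m inch '[[[0,0,0],0],[[0,0,0],0],[[0,0,0],0],[[0,0,0],0],[[0,0,0],0]]' 0 | sed -n 5p
python3 -m inch '[[[0.001,0,0.01],0],[[0.001,-0.001,0.022],0],[[0.001,-0.001,0.034],0],[[0.001,-0.001,0.042],0],[[0.001,-0.001,0.044],0]]' | sed -n 2,5p
python3 -m inch '[[[0,0,0],0],[[0,0,0],0]]' | sed -n 2,4p
python3 go.py 0.522 0.2400 0.018 5.6
```

```text
finger_gap: 0.0607
tcp_pos: [0.5202, 0.2404, 0.0173]
orientation: [-0.001, 0.673, 0.74, -0.007]
wrist_force: [-0.7, -0.0, -0.5]
finger_gap: 0.0856
tcp_pos: [0.5199, 0.2403, 0.017]
orientation: [-0.002, 0.673, 0.74, -0.007]
wrist_force: [0.1, -0.5, -0.1]
clk 10.73 tcp [0.5199 0.2403 0.017 ] yaw 5.4 tilt 0.8 F [ 0.1 -0.5 -0.1] gap 0.0854
shift mm [-0.5  2.1 -1. ] spin -0.2
```

```bash

python3 -m inch '[[[0,0.002,-0.001],0],[[0,0.002,-0.001],0],[[0,0.002,-0.001],0]]' | sed -n 2,4p
python3 -m inch '[[[0,0,0],0],[[0,0,0],0],[[0,0,0],0],[[0,0,0],0],[[0,0,0],0]]' 1 60 | sed -n 2,5p
python3 -m inch '[[[0,0,0],0],[[0,0,0],0],[[0,0,0],0],[[0,0,0],0],[[0,0,0],0]]' 1 100 | sed -n 2,5p
python3 go.py 0.522 0.2400 0.018 5.6
```

```text
tcp_pos: [0.5226, 0.2407, 0.0186]
orientation: [-0.001, 0.673, 0.74, -0.007]
wrist_force: [-0.1, -0.3, -0.2]
tcp_pos: [0.5226, 0.2407, 0.0186]
orientation: [-0.001, 0.673, 0.74, -0.007]
wrist_force: [0.2, 0.1, -0.6]
finger_gap: 0.0254
tcp_pos: [0.5224, 0.2407, 0.0189]
orientation: [-0.001, 0.673, 0.74, -0.007]
wrist_force: [-2.8, -0.8, 4.2]
finger_gap: 0.0126
clk 11.82 tcp [0.5224 0.2407 0.0189] yaw 5.4 tilt 0.8 F [-2.8 -0.8  4.2] gap 0.0126
shift mm [-0.7 -0.4  0.9] spin -0.2
```

The gap is 12.6 mm, so the bar is held. Gentle test lift.

```bash

python3 -m inch '[[[0,0,-0.002],0],[[0,0,-0.005],0],[[0,0,-0.009],0],[[0,0,-0.013],0],[[0,0,-0.017],0]]' | sed -n 2,5p
python3 -m inch '[[[0,0,-0.002],0],[[0,0,-0.002],0],[[0,0,-0.002],0]]' | sed -n 2,5p
python3 - <<'E'
from h import *
s=env.get_state(); print(s["ft_torque"].round(2))
c=cam("wrist"); save(c,"w6.png"); P=cloud(c); Q=P[(np.mgrid[:420,:560][0]<235)]; 
m=(abs(Q[:,1]-.24)<.1)&(abs(Q[:,0]-.522)<.13); 
for x in(.425,.62): 
    for y in (.29,.30,.31): k=Q[(abs(Q[:,0]-x)<.02)&(abs(Q[:,1]-y)<.005)]; print(x,y,len(k),np.percentile(k[:,2],[5,25,50,95]).round(4) if len(k) else 0)
E
python3 go.py 0.4937 -0.2904 0.14 -6
```

```text
tcp_pos: [0.5221, 0.2407, 0.0355]
orientation: [-0.002, 0.673, 0.74, -0.007]
wrist_force: [0.5, 0.2, -7.6]
finger_gap: 0.0125
tcp_pos: [0.5223, 0.2408, 0.0377]
orientation: [-0.002, 0.673, 0.74, -0.007]
wrist_force: [0.5, -0.9, -8.2]
finger_gap: 0.0124
[0.09 0.05 0.06]
0.425 0.29 2205 [0.021  0.0218 0.0225 0.0488]
0.425 0.3 2345 [0.021  0.0217 0.0225 0.0488]
0.425 0.31 1795 [-0.0009  0.0209  0.0228  0.0497]
0.62 0.29 2236 [0.0201 0.021  0.0302 0.0497]
0.62 0.3 1732 [0.0199 0.0207 0.0219 0.0476]
0.62 0.31 1791 [0.0199 0.0208 0.0219 0.0478]
clk 12.53 tcp [0.5221 0.2407 0.0375] yaw 5.4 tilt 0.8 F [ 0.  -0.4 -8.3] gap 0.0125
shift mm [-526.8  -79.6  -97.7] spin 11.4
```

View pics/w6.png

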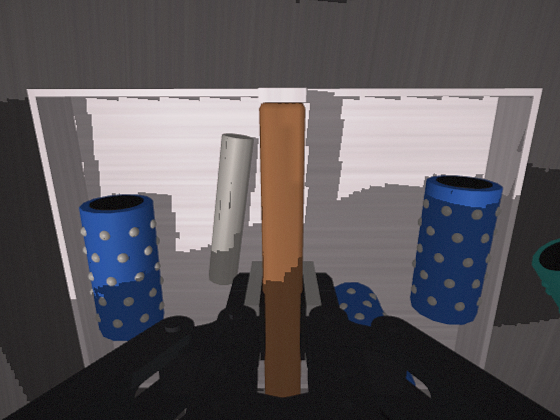

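The tray is held level: floor z is 0.0217 against 0.0209 across 0.2 m, and the load is 8.2 N. The stray at (357,300), both cages and the pin are all inside. Next I lift, turn and carry.

```bash

python3 -m inch '[[[0,0,-0.008],0],[[0,0,-0.02],0],[[0,0,-0.034],0],[[0,0,-0.046],0],[[0,0,-0.055],0]]' | sed -n 4,5p
python3 -m inch '[[[0,0,-0.008],0],[[0,0,-0.018],0],[[0,0,-0.026],0],[[0,0,-0.031],0],[[0,0,-0.032],0]]' | sed -n 4,5p
python3 -m inch '[[[0,0,0],1],[[0,0,0],3],[[0,0,0],5.5],[[0,0,0],8],[[0,0,0],10]]' | sed -n 4,5p
python3 -m inch '[[[0,0,0],1],[[0,0,0],1.4],[[0,0,0],1.4]]' | sed -n 4,5p
python3 go.py 0.494 -0.2905 0.125 -6
```

```text
wrist_force: [0.7, 0.7, -8.1]
finger_gap: 0.0122
wrist_force: [-0.8, -0.6, -8.1]
finger_gap: 0.0125
wrist_force: [-0.3, 0.5, -9.0]
finger_gap: 0.0127
wrist_force: [0.4, -0.5, -8.5]
finger_gap: 0.0126
clk 14.03 tcp [0.5233 0.2415 0.1259] yaw -6.2 tilt 0.8 F [ 0.4 -0.5 -8.5] gap 0.0126
shift mm [-532.    28.     5.6] spin -0.2
```

```bash

python3 -m inch '[[[-0.006,0,0],0],[[-0.016,0.001,0],0],[[-0.03,0.002,0],0],[[-0.045,0.002,0],0],[[-0.06,0.003,0.001],0]]' | sed -n 4,5p
python3 -m inch '[[[-0.016,0.001,0],0],[[-0.032,0.002,0],0],[[-0.048,0.003,0.001],0],[[-0.064,0.003,0.001],0],[[-0.08,0.004,0.001],0]]' | sed -n 4,5p
python3 -m inch '[[[-0.016,0.001,0],0],[[-0.032,0.002,0],0],[[-0.048,0.003,0.001],0],[[-0.064,0.003,0.001],0],[[-0.08,0.004,0.001],0]]' | sed -n 4,5p
python3 -m inch '[[[-0.016,0.001,0],0],[[-0.032,0.002,0],0],[[-0.048,0.003,0.001],0],[[-0.064,0.003,0.001],0],[[-0.08,0.004,0.001],0]]' | sed -n 4,5p
python3 go.py 0.494 -0.2905 0.125 -6
```

```text
wrist_force: [0.2, -0.1, -7.8]
finger_gap: 0.0125
wrist_force: [-0.2, 0.1, -8.9]
finger_gap: 0.0126
wrist_force: [-0.1, 0.9, -9.7]
finger_gap: 0.0124
wrist_force: [-0.5, -0.4, -9.6]
finger_gap: 0.0126
clk 15.70 tcp [ 0.5027 -0.0666  0.1256] yaw -6.3 tilt 0.9 F [-0.5 -0.4 -9.6] gap 0.0126
shift mm [-223.5   16.1    3. ] spin -0.3
```

```bash

python3 -m inch '[[[-0.016,0.001,0],0],[[-0.032,0.002,0],0],[[-0.048,0.003,0.001],0],[[-0.064,0.004,0.001],0],[[-0.08,0.005,0.001],0]]' | sed -n 4,5p
python3 -m inch '[[[-0.016,0.001,0],0],[[-0.032,0.002,0],0],[[-0.048,0.003,0.001],0],[[-0.064,0.004,0.001],0],[[-0.078,0.006,0.001],0]]' | sed -n 4,5p
python3 -m inch '[[[-0.014,0.001,0],0],[[-0.027,0.002,0],0],[[-0.038,0.003,0],0],[[-0.045,0.004,0.001],0],[[-0.05,0.004,0.001],0]]' | sed -n 4,5p
python3 -m inch '[[[0,0,0],0],[[0,0,0],0]]' | sed -n 4,5p
python3 go.py 0.494 -0.2905 0.125 -6
python3 - <<'E'
from h import *
c=cam("wrist"); save(c,"w7.png"); P=cloud(c)
Q=P.reshape(-1,3); s=env.get_state(); t=s["tcp_pos"]; k=Q[(abs(Q[:,2]-.184)<.006)]; k=k[np.hypot(*(k[:,:2]-t[:2]).T)<.1]
print("bar",len(k),cv2.minAreaRect((k[:,:2]*1000).astype(np.float32)) if len(k) else 0)
d=cam("top"); np.savez("/tmp/top3",**{k:d[k] for k in("image","depth","W","f","cx","cy")}); save(d,"top3.png",scale=1.4)
E
```

```text
wrist_force: [0.5, -0.0, -8.1]
finger_gap: 0.0124
wrist_force: [0.3, 0.7, -8.1]
finger_gap: 0.0124
wrist_force: [0.2, 0.7, -9.5]
finger_gap: 0.0127
wrist_force: [0.2, 0.8, -8.5]
finger_gap: 0.0127
clk 17.12 tcp [ 0.4916 -0.2797  0.1249] yaw -6.5 tilt 1.0 F [ 0.2  0.8 -8.5] gap 0.0127
shift mm [-10.4   3.6  -0.1] spin -0.5
bar 13583 ((499.2491455078125, -273.6500244140625), (56.14719772338867, 144.83009338378906), 15.924731254577637)
```

View pics/w7.png

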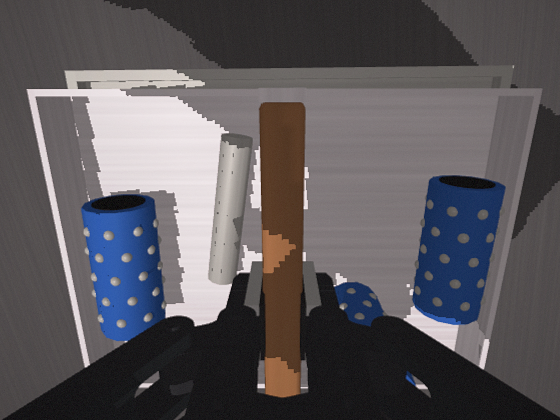

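Contents are unchanged. The stand's +y rim shows behind the tray, with corners at (68,72) and (513,67). I'll check the alignment numerically.

```bash
python3 - <<'E'
from h import *
c=cam("wrist")
a=plane(c,67,71,.07)[:2]; b=plane(c,513,67,.07)[:2]; d=b-a; L=np.linalg.norm(d); u=d/L; n=np.array([u[1],-u[0]])
print("stand",a,b,L,np.degrees(np.arctan2(*u[::-1])),"centre",(a+b)/2+n*.102)
a=plane(c,28,91,.136)[:2]; b=plane(c,541,90,.136)[:2]; d=b-a; L=np.linalg.norm(d); u=d/L; n=np.array([u[1],-u[0]])
print("tray",a,b,L,np.degrees(np.arctan2(*u[::-1])),"centre",(a+b)/2+n*.080)
E
```

```text
stand [ 0.37377257 -0.17565132] [ 0.63413791 -0.20328906] 0.26182810090078057 -6.059249467606878 centre [ 0.49318845 -0.29090034]
tray [ 0.39166568 -0.18871044] [ 0.60857348 -0.21301313] 0.21826501581960106 -6.392845483695871 centre [ 0.49121199 -0.28036433]
```

```bash

python3 -m inch '[[[-0.004,0.001,0],0],[[-0.008,0.002,0],-0.3],[[-0.010,0.003,0],-0.5],[[-0.010,0.003,0],-0.5],[[-0.010,0.003,0],-0.5]]' | sed -n 2p
python3 -m inch '[[[0,0,0.004],0],[[0,0,0.011],0],[[0,0,0.019],0],[[0,0,0.025],0],[[0,0,0.028],0]]' | sed -n 2p
python3 -m inch '[[[0,0,0.002],0],[[0,0,0.002],0]]' | sed -n 2p
python3 go.py 0.4936 -0.2902 0.079 -6
```

```text
tcp_pos: [0.4936, -0.2896, 0.1251]
tcp_pos: [0.4923, -0.2891, 0.0952]
tcp_pos: [0.4915, -0.2885, 0.0921]
clk 18.27 tcp [ 0.4915 -0.2885  0.0921] yaw -6.0 tilt 1.1 F [-0.5 -0.3 -8.7] gap 0.0121
shift mm [-1.4  2.4 13. ] spin 0.0
```

```bash

python3 -m inch '[[[-0.001,0.002,0.002],0],[[-0.001,0.002,0.005],0],[[-0.001,0.002,0.008],0],[[-0.001,0.002,0.009],0],[[-0.001,0.002,0.009],0]]' | sed -n 2,4p
python3 -m inch '[[[0,0,0.001],0],[[0,0,0.002],0],[[0,0,0.002],0]]' | sed -n 2,4p
python3 go.py 0.4936 -0.2902 0.079 -6
```

```text
tcp_pos: [0.493, -0.2896, 0.0826]
orientation: [-0.003, 0.743, 0.669, -0.009]
wrist_force: [0.5, 0.1, -7.7]
tcp_pos: [0.4929, -0.2896, 0.0805]
orientation: [-0.003, 0.743, 0.669, -0.009]
wrist_force: [-0.7, -0.2, -8.1]
clk 18.93 tcp [ 0.4929 -0.2896  0.0805] yaw -6.0 tilt 1.1 F [-0.7 -0.2 -8.1] gap 0.0123
shift mm [-0.5  0.8  1.5] spin 0.0
```

```bash

python3 -m inch '[[[0,0,0.001],0],[[0,0,0.001],0],[[0,0,0.001],0]]' | sed -n 2,4p
python3 -m inch '[[[0,0,0.001],0],[[0,0,0.001],0],[[0,0,0.001],0]]' | sed -n 2,4p
python3 go.py 0.4936 -0.2902 0.079 -6
```

```text
tcp_pos: [0.493, -0.2897, 0.0797]
orientation: [-0.003, 0.743, 0.669, -0.009]
wrist_force: [-0.6, -0.1, -7.4]
tcp_pos: [0.493, -0.2898, 0.0791]
orientation: [-0.003, 0.743, 0.669, -0.009]
wrist_force: [-1.9, 0.9, -4.6]
clk 19.43 tcp [ 0.493  -0.2898  0.0791] yaw -6.0 tilt 1.1 F [-1.9  0.9 -4.6] gap 0.0124
shift mm [-0.3  0.6  0. ] spin -0.0
```

Contact is beginning, so I'm easing down until the weight is carried.

```bash

python3 -m inch '[[[0,0,0.001],0],[[0,0,0.001],0],[[0,0,0.001],0]]' | sed -n 2,4p
python3 -m inch '[[[0,0,0.001],0],[[0,0,0.001],0],[[0,0,0.001],0]]' | sed -n 2,4p
python3 -c "
from h import *
s=env.get_state(); print(s['ft_torque'].round(2))"
```

```text
tcp_pos: [0.493, -0.2899, 0.0789]
orientation: [-0.003, 0.743, 0.669, -0.009]
wrist_force: [-4.4, 1.4, 2.5]
tcp_pos: [0.493, -0.2899, 0.0789]
orientation: [-0.002, 0.743, 0.669, -0.009]
wrist_force: [-4.3, 2.3, 4.4]
[0.51 0.63 0.01]
```

```bash

python3 -m inch '[[[0,0,0],0],[[0,0,0],0],[[0,0,0],0],[[0,0,0],0],[[0,0,0],0]]' 0.5 20 | sed -n 2,5p
python3 -m inch '[[[0,0,-0.01],0],[[0,0,-0.03],0],[[0,0,-0.06],0],[[0,0,-0.09],0],[[0,0,-0.12],0]]' | sed -n 2,5p
python3 -m inch '[[[0.04,0,-0.01],0],[[0.08,0,-0.02],0],[[0.12,0,-0.03],0],[[0.16,0,-0.03],0],[[0.2,0,-0.03],0]]' | sed -n 2,5p
python3 -m inch '[[[0.04,0,0],0],[[0.08,0,0],0],[[0.1,0,0],0],[[0.1,0,0],0]]' | sed -n 2,5p
python3 - <<'E'
from h import *
d=cam("scene"); t=cam("top")
a=cv2.resize(t["image"],(448,336)); 
i=t["image"][60:340,260:500]; j=d["image"][0:300,0:400]
i=cv2.resize(i,(360,420)); j=cv2.resize(j,(440,330)); j=np.vstack([j,np.zeros((90,440,3),np.uint8)])
cv2.imwrite("pics/fin.png",np.hstack([i,j])[:,:,::-1])
P=cloud(t); Q=P.reshape(-1,3)
k=Q[(Q[:,2]>.084)&(Q[:,2]<.097)&(abs(Q[:,0]-.493)<.14)&(abs(Q[:,1]+.29)<.11)]; print("walls",len(k),cv2.minAreaRect((k[:,:2]*1000).astype(np.float32)))
k=Q[(abs(Q[:,2]-.142)<.006)&(abs(Q[:,0]-.493)<.1)&(abs(Q[:,1]+.29)<.11)]; print("bar",len(k),cv2.minAreaRect((k[:,:2]*1000).astype(np.float32)) if len(k) else 0)
k=Q[(Q[:,2]>.12)&(Q[:,2]<.15)&(abs(Q[:,0]-.74)<.03)&(abs(Q[:,1]+.004)<.03)]; print("post",len(k),np.median(k,0) if len(k) else 0)
k=Q[(abs(Q[:,0]-.493)<.09)&(abs(Q[:,1]+.29)<.06)&(Q[:,2]>.06)&(Q[:,2]<.068)]; A=np.c_[k[:,:2],np.ones(len(k))]; print("floor slope deg",np.degrees(np.linalg.lstsq(A,k[:,2],rcond=None)[0][:2]),np.median(k[:,2]))
E
```

```text
tcp_pos: [0.4934, -0.2902, 0.079]
orientation: [-0.002, 0.743, 0.669, -0.009]
wrist_force: [-0.4, 0.5, -1.3]
finger_gap: 0.0426
tcp_pos: [0.4951, -0.2889, 0.2009]
orientation: [-0.002, 0.743, 0.669, -0.009]
wrist_force: [-0.3, -1.3, -0.1]
finger_gap: 0.0428
tcp_pos: [0.5171, -0.0884, 0.2306]
orientation: [-0.0, 0.743, 0.669, -0.008]
wrist_force: [0.8, 0.0, 0.5]
finger_gap: 0.0432
tcp_pos: [0.5277, 0.0151, 0.2305]
orientation: [-0.0, 0.741, 0.671, -0.007]
wrist_force: [-0.9, -1.3, -0.5]
finger_gap: 0.0424
walls 1646 ((494.68585205078125, -288.3374328613281), (163.27760314941406, 220.9017791748047), 84.26044464111328)
bar 667 ((517.8884887695312, -290.6538391113281), (161.4244384765625, 61.98871994018555), 84.16545104980469)
post 0 0
floor slope deg [ 0.07347258 -0.00448458] 0.06422809449829403
```

View pics/fin.png

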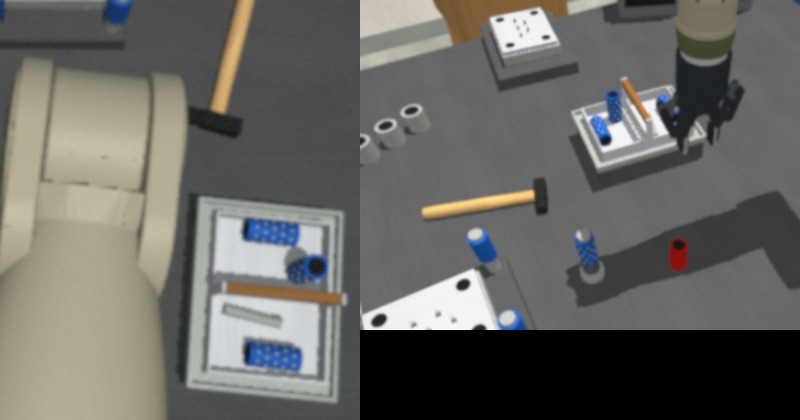

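The final picture shows the tray flat inside the rim at (275,300) with all four parts in it, and the post upright at (588,255). I'll check the post numerically, then hand in.

```bash
python3 - <<'E'
from h import *
for c in(dict(np.load("/tmp/scene.npz")),cam("scene")):
    Q=cloud(c).reshape(-1,3); k=Q[(Q[:,2]>.1)&(Q[:,2]<.15)&(abs(Q[:,0]-.74)<.035)&(abs(Q[:,1]+.005)<.035)]; print(len(k),k.mean(0).round(4))
env.hand_in(); s=env.get_state(); print(s["clock"],s["wrist_force"].round(1))
E
```

```text
324 [7.457e-01 5.000e-04 1.240e-01]
325 [7.456e-01 6.000e-04 1.239e-01]
the job is handed in; nothing more can be done
the job is handed in; nothing more can be done
```

The stray ball cage is in the tray, and the loaded tray is set down flat inside the stand's rim, released, with nothing spilled. I handed the job in at about 21 s on the robot's clock; it reports no verdict.

**What I did:** I stood the stray upright in the tray's +x half, towards one end of the bar. I then pinched the bar handle, carried the tray level to the stand, eased it down until the stand took its weight, and moved the arm clear.

**Last checks:**
- **Tray position:** the camera depth puts the tray's centre about 2–3 mm from the stand's, with a yaw of about −5.7° against −6.0°. The 16 mm clearance all round is far from used up.
- **Level:** the tray floor slopes less than 0.1° at the expected height.
- **Contents:** both cages, the pin and the stray, still upright, are visible in the tray.
- **Post:** it is upright and moved 0.1 mm between the first and last scene images, which is within noise. A first check of the post in the top camera found nothing because the arm was in the way, so I used the scene camera.
- **Forces:** wrist forces I read stayed below 10 N.

**What disagreed:**
- **Fingertip position:** my first grasp of the handle closed on air above the bar. Two cameras showed the real fingertips 36 mm behind the reported tool point. I corrected for that, and the second grasp held.
- **Stray grip:** because of the same offset, I had held the stray only by its top 10 mm or so, but it did not slip.
- **Picture budget:** I viewed 12 pictures, two over the budget of 10.

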